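Slide a food pack through to the pick-up mat

ROBOT

A 6-joint arm with a two-finger parallel gripper is mounted at the origin on the work surface. World frame = base frame: x ahead of the robot, y to its left, z up, the work surface at z = 0. Lengths are in m, angles in rad, forces in N, time in s.
With the tool pointing down it reaches from about 0.3 to 0.875 m from the base axis. Payload 6.4 kg.
Tool frame: the origin (TCP) lies on the centre line of the jaws, within the pads' length; the fingertips stand 17 mm ahead of it and the grasp point (between the pads) lies 2 mm behind it; z points along the fingers, x is the direction in which the jaws open and shut, and the axes are right-handed (so a half turn about z gives the same grasp; the last joint's range is limited). The gripper opens to 85 mm and grips with 20 to 120 N. Pads are 22 mm wide; open, the fingers measure 114 mm over their backs; the gripper's body (76 mm by 85 mm) begins 54 mm behind the grasp point. The pads swing forward as they close: fully open they stand 13 mm farther back than shut.
Start: joints at [-1.448, 0.181, 1.607, -0, 1.354, -0.206], TCP at [0.186, -0.544, 0.248] pointing down, gripper open.
Joint ranges: [-2.99, 2.99], [-0.89, 2.07], [0.3, 2.58], [-1.14, 4.28], [0, 2.63], [-3.12, 3.12]. Speed limits (rad/s): [2.57, 2.57, 3.01, 3.14, 3.14, 3.14].

INTERFACE

Orientations are given as a unit quaternion [w, x, y, z].
In Python, from bench import ctrl gives the robot as it stands.
- The arm moves only by the tool servo_tool, never from a script. Its argument "increments" is text: rows parted by semicolons, each of 5 numbers parted by spaces: the shift along the tool's x, y, z in cm, then the turn about the tool's z in rad, then the opening, from 0 (shut) to 1 (fully open). In form: dx dy dz yaw gripper; .... A call has 1 to 10 rows; each row shifts and turns the commanded pose from where the row before left it, along the tool's axes as they then stand; what a row does not reach is not made up. A row lasts 1/8 s, in which the tool goes at most 62.5 mm and 10.7 degrees, less where a joint would pass 70% of its speed; a pose out of reach is approached as far as the arm can. A call is refused whole if a number of a shift passes 6.25 or a number of a turn 0.188, either way. A call with a gripper value outside its range is refused whole. The fingers move at their own pace and stop on an object; the grip force is fixed at half the most. Time passes only in rows, so rows that do not move let the fingers close. It gives the time, the measured TCP pose, the force and the opening at its end, in the units of the state.
- ctrl.get_obs(): the state, without advancing time (a new reading comes with each control period).
- ctrl.camera(name): name is "scene" or "top" or "wrist"; returns (picture, depth): 400x640x3 uint8, red, green, blue; 400x640 float32, m along the optical axis (not along the pixel's ray), 0 where there is no reading.
- ctrl.camera_params(name): a dict with "mtx" (3x3 intrinsics, pixels), "distortion" ([k1, k2, p1, p2, k3] as OpenCV has them; the pictures are not rectified), "position" and "attitude" of the camera in the world; the wrist camera has in their place "tool_from_camera" (4x4, takes a point from camera to tool coordinates, whose origin is the TCP and whose axes are the tool frame's). Camera axes: x right, y down, z forward; pixel columns grow to the right and rows downward; lengths in m; the calibration is good to about 2 mm. A picture is of the moment at which its call begins: read the wrist's pose just before it. camera_params takes no time and is no camera call.
- ctrl.hand_in(): hands the job in, once; it reports no verdict.
The state is a dict: "time_s": time; "q": joint angles; "dq": joint speeds; "joint_efforts": joint torques, N m; "eef_pos": TCP position; "eef_rot": TCP orientation; "wrist_force": force on the tool from outside, world axes, zero at the start; "torque": the same for the moment, N m; "opening": opening from 0.0 (shut) to 1.0 (fully open).
Only numpy, scipy, OpenCV 4.12 (cv2) and the standard library are available. Lean on these libraries where they do the work, as an engineer would, in place of code of your own. Each camera call takes 0.05 s, during which the arm holds its last target.

TASK

Push the orange-lidded food pack along the counter, through the narrow gap between the scale and the carton of tins, until it rests in the middle of the blue pick-up mat (within 3 cm), lying roughly square with it. Only push it with the fingers: never lift or tip it, and leave the other goods where they are.

Things in the scene. Friction and masses are not known exactly. Their poses are not given: they have to be found in the camera images.
- pack: sealed food pack, black tray with an orange lid, loose on the counter: 74 mm along its x, 112 mm along its y (long side), 32 mm tall, about 0.2 to 0.4 kg. Origin at the centre of its underside, z up. It starts on the gap's +y side, out of line with the gap and turned by up to 0.35 rad.
- gap (a point): middle of the straight passage, at counter level, between the fixed white scale (its +x side) and the fixed cardboard carton of tins (its -x side). It runs along this frame's y axis and is 86 mm wide (x -43 to +43 mm), so the pack fits only with its long side along y, with 6 mm to spare each side. The pack goes through from +y to -y.
- scale_top (a point): centre of the scale's steel platform top, 50 mm above the counter; axes as the gap's. The platform is 200 mm along x and 160 mm along y, solid down to the counter; at its +x end stands the scale's display, 130 mm high, 45 mm along x, 150 mm along y.
- tins_top (a point): centre of the top of the shallow carton of steel-lidded tins, 45 mm above the counter; axes as the gap's. The carton is 160 mm along x and 130 mm along y.
- mat: blue pick-up mat with a white border line, flat (1 mm, flush, nothing to climb), 140 mm along x by 180 mm along y, on the gap's -y side and parallel to the passage, at most 10 mm to one side of its line. Origin at its centre.
- jar: bystander, to be left where it is: glass jar with a red lid, 68 across, 78 tall (mm). Origin at the centre of its underside.
- tin: bystander, to be left where it is: green tin, 74 across, 50 tall (mm). Origin at the centre of its underside.
- dish: bystander, to be left where it is: clear change dish, 110 across, 20 tall (mm). Origin at the centre of its underside.
- mug: bystander, to be left where it is: blue mug, about 76 across, 85 tall (mm). Origin at the centre of its underside.
- calculator: bystander, to be left where it is: grey calculator, 140 x 85 x 16 (mm). Origin at the centre of its underside.
- foodbox: bystander, to be left where it is: white food box with a green top, 90 x 130 x 35 (mm). Origin at the centre of its underside.
Things that resemble listed ones, but are neither listed nor needed, are in the scene too. Several things look just like the pack: the one meant starts farthest to the robot's left.

How it is judged:
On the way:
1. the pack lies in the gap between the scale and the carton, flat on the counter (y of pack in the frame of gap between -0.045 and 0.045 m and x of pack in the frame of gap between -0.02 and 0.02 m and height (world z) of pack below 0.01 m), for 0.05 s.
At the end, for the whole second after the job is handed in: The pack rests flat on the counter with its centre within 30 mm of the mat's centre and its long side within 20 degrees of the mat's, having passed through the gap; the bystanders are within 30 mm of where they were (horizontal distance between pack and mat below 0.03 m and angle between the y axis of pack and the y axis of mat, either way round below 0.35 rad and height (world z) of pack below 0.006 m and angle between pack's own z axis and vertical below 0.05 rad and linear speed of pack below 0.01 m/s and distance of each of jar, tin, dish, mug, calculator, foodbox from where it was at the start of the episode below 0.03 m); the robot touches nothing.
It fails at once if the pack is lifted off the counter (over 12 mm) (height (world z) of pack above 0.012 m).
It fails at once if the pack is tipped (over 0.25 rad) (angle between pack's own z axis and vertical above 0.25 rad).
It fails at once if a bystander is moved over 30 mm (distance of any of jar, tin, dish, mug, calculator, foodbox from where it was at the start of the episode above 0.03 m).
It also fails if it takes over 61 s, if anything falls off the work surface, if the arm or the gripper's body presses on something with over 40 N, if the wrist force passes 120 N, or if a joint passes its speed limit or range.

## Working session

There is one attempt and no reset: what is moved stays moved. The work goes in short steps, Python scripts to look and compute and a tool call to move; the robot and the scene stay as the last step left them, time stands still between calls to the robot, and variables do not carry over. Pictures are saved under pics/ and viewed, and the job is handed in when it is done.

Besides the shell and the picture viewer there is one more tool, called after "Request:" by a JSON object that holds its "method" and its "body". servo_tool: Moves the arm, as the interface text tells. Its arguments: {"type":"object","properties":{"increments":{"type":"string"}},"required":["increments"]}

```bash
ls; mkdir -p pics
cat > h.py <<'E'
import numpy as np,cv2
from bench import ctrl
from scipy.spatial.transform import Rotation as R
def quat(q): return R.from_quat([q[1],q[2],q[3],q[0]]).as_matrix()
def campose(name,obs=None):
    p=ctrl.camera_params(name)
    if name=='wrist':
        T=np.eye(4);T[:3,:3]=quat(obs['eef_rot']);T[:3,3]=obs['eef_pos'];T=T@np.array(p['tool_from_camera']);return T[:3,:3],T[:3,3]
    a=np.array(p['attitude']); return (quat(a) if a.size==4 else a.reshape(3,3)),np.array(p['position'])
def ray2plane(name,uv,z,Rm,t):
    p=ctrl.camera_params(name)
    n=cv2.undistortPoints(np.array(uv,float).reshape(-1,1,2),np.array(p['mtx']),np.array(p['distortion'])).reshape(-1,2)
    d=np.c_[n,np.ones(len(n))]@Rm.T
    return t+d*((z-t[2])/d[:,2])[:,None]
def proj(name,P,Rm,t):
    p=ctrl.camera_params(name)
    r=cv2.Rodrigues(Rm.T)[0]
    return cv2.projectPoints(np.array(P,float).reshape(-1,1,3),r,-Rm.T@t,np.array(p['mtx']),np.array(p['distortion']))[0].reshape(-1,2)
E
python3 - <<'E'
from h import *
for n in('scene','top'):
    p=ctrl.camera_params(n);print(n,p)
    im,d=ctrl.camera(n);np.savez(f'{n}0.npz',im=im,d=d);cv2.imwrite(f'pics/{n}0.png',im[:,:,::-1])
print(ctrl.get_obs())
E
```

```text
pics
scene {'mtx': array([[439.64965798,   0.        , 316.29326762],
       [  0.        , 439.64965798, 200.73298217],
       [  0.        ,   0.        ,   1.        ]]), 'distortion': array([-0.03934779,  0.        ,  0.        ,  0.        ,  0.        ]), 'position': array([ 1.37451079, -0.37786766,  1.00071319]), 'attitude': array([-0.31842758,  0.78326718,  0.49206642, -0.20728491])}
top {'mtx': array([[514.7166367 ,   0.        , 308.32584558],
       [  0.        , 514.7166367 , 197.17959061],
       [  0.        ,   0.        ,   1.        ]]), 'distortion': array([-0.08009563,  0.        ,  0.        ,  0.        ,  0.        ]), 'position': array([0.43889663, 0.00822991, 1.48762919]), 'attitude': array([-0.01076321,  0.71446207, -0.69923158,  0.02243415])}
{'time_s': 0.1, 'q': array([-1.44830221e+00,  1.81469835e-01,  1.60790871e+00,  4.13868325e-07,
        1.35379779e+00, -2.06342089e-01]), 'dq': array([-0.00150232, -0.00170176, -0.00296139, -0.00019455, -0.00014532,
       -0.00117892]), 'joint_efforts': array([ 7.67500096e-04, -4.45875549e+01, -3.52240527e+01, -2.77967974e-04,
        4.09009808e-03,  7.11031063e-06]), 'eef_pos': array([ 0.18562667, -0.54371657,  0.24747215]), 'eef_rot': array([-5.83025117e-04,  8.13308335e-01, -5.81832386e-01, -5.35805778e-04]), 'wrist_force': array([ 1.0604849 , -0.10873657, -0.38324167]), 'torque': array([-0.03167273, -0.01351626,  0.04020802]), 'opening': 1.0072698889734997}
```

View pics/scene0.png

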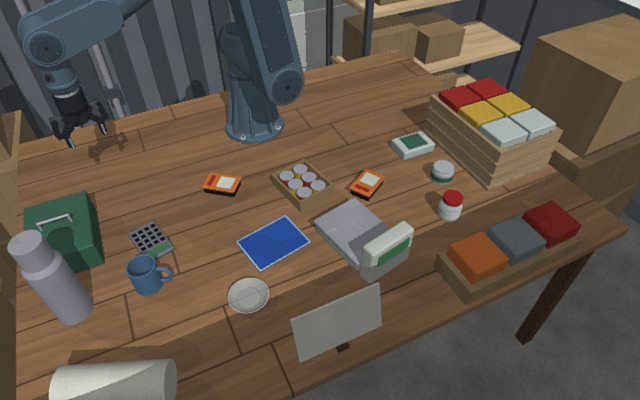

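View pics/top0.png

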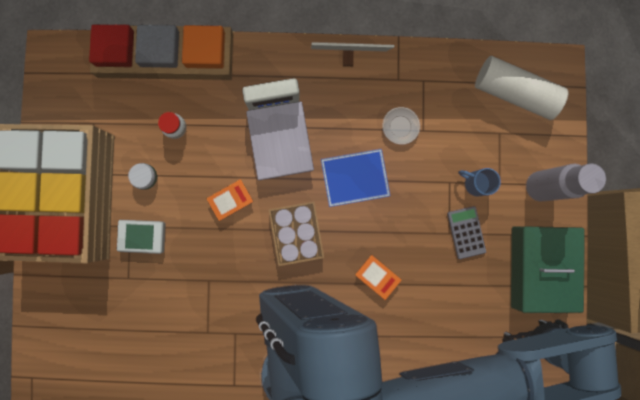

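The top view shows the target pack at (230,201), the scale at (280,140), the carton at (297,235), the mat at (355,178), and a decoy pack at (378,277). Next I'll measure them.

```bash
cat > m.py <<'E'
from h import *
D=np.load('top0.npz');im=D['im'];d=D['d']
Rm,t=campose('top')
hsv=cv2.cvtColor(im,cv2.COLOR_RGB2HSV)
def rect(mask,z,name,roi=None):
    m=mask.astype(np.uint8)
    if roi: k=np.zeros_like(m);x0,y0,x1,y1=roi;k[y0:y1,x0:x1]=1;m=m*k
    cs,_=cv2.findContours(m,cv2.RETR_EXTERNAL,cv2.CHAIN_APPROX_NONE);c=max(cs,key=cv2.contourArea)
    W=ray2plane('top',cv2.convexHull(c).reshape(-1,2),z,Rm,t)
    (cx,cy),(w,h),a=cv2.minAreaRect((W[:,:2]*1000).astype(np.float32))
    b=cv2.boxPoints(((cx,cy),(w,h),a))
    e=b[1]-b[0];f=b[2]-b[1];l=e if np.hypot(*e)>np.hypot(*f) else f
    print(name,'c',round(cx,1),round(cy,1),'size',round(w,1),round(h,1),'long ang',round(np.degrees(np.arctan2(l[1],l[0]))%180,1)); print(b.round(0).tolist())
H,S,V=[hsv[:,:,i].astype(int) for i in range(3)]
# height map
vv,uu=np.mgrid[:400,:640]
p=ctrl.camera_params('top')
n=cv2.undistortPoints(np.c_[uu.ravel(),vv.ravel()].astype(float).reshape(-1,1,2),np.array(p['mtx']),np.array(p['distortion'])).reshape(-1,2)
P=(np.c_[n,np.ones(len(n))]*d.reshape(-1,1))@Rm.T+t
Z=P[:,2].reshape(400,640)
for nm,(u,v) in dict(table=(420,250),pack=(228,203),scale=(285,150),carton=(297,262),mat=(355,178)).items(): print(nm,Z[v-2:v+3,u-2:u+3].mean().round(4))
rect((H>100)&(H<130)&(S>150),0.0,'mat',(310,140,400,215))
rect(Z>0.018,0.032,'packZ',(200,170,255,225))
rect((H<14)&(S>190)&(V>150),0.032,'packO',(200,170,255,225))
rect(Z>0.03,0.045,'carton',(262,197,330,275))
rect((Z>0.04)&(Z<.06),0.05,'scale',(235,95,320,185))
rect(Z>0.018,0.032,'decoy',(350,250,410,305))
cv2.imwrite('pics/crop0.png',cv2.resize(im[60:310,180:430,::-1],None,fx=2.4,fy=2.4,interpolation=cv2.INTER_CUBIC))
E
python3 m.py
```

```text
table 0.0001
pack 0.0899
scale 0.0483
carton 0.0811
mat 0.001
mat c 570.2 -150.2 size 120.0 160.3 long ang 101.3
[[496.0, -83.0], [527.0, -241.0], [645.0, -217.0], [613.0, -60.0]]
packZ c 494.9 208.1 size 74.1 112.2 long ang 120.7
[[434.0, 237.0], [492.0, 141.0], [555.0, 179.0], [498.0, 275.0]]
packO c 523.8 186.7 size 38.1 34.2 long ang 28.1
[[499.0, 193.0], [515.0, 163.0], [549.0, 181.0], [533.0, 211.0]]
carton c 403.4 16.1 size 162.4 132.1 long ang 11.2
[[311.0, 65.0], [337.0, -65.0], [496.0, -33.0], [470.0, 97.0]]
scale c 669.4 70.3 size 209.7 159.7 long ang 11.2
[[551.0, 128.0], [582.0, -28.0], [788.0, 12.0], [757.0, 169.0]]
decoy c 287.2 -217.4 size 109.9 74.8 long ang 50.6
[[223.0, -236.0], [281.0, -284.0], [351.0, -199.0], [293.0, -151.0]]
```

```bash
ls pics
```

```text
crop0.png
scene0.png
top0.png
```

View pics/crop0.png

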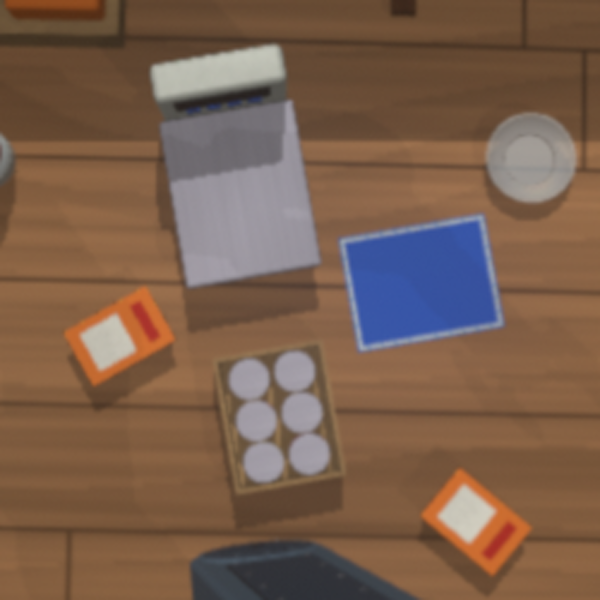

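```bash
cat >> m.py <<'E'
for nm,(u,v) in dict(pack=(228,203),scale=(285,150),carton=(297,262)).items(): print(nm,'median z',np.median(Z[v-4:v+5,u-4:u+5]).round(4))
s=np.load('scene0.npz')['im'][:,:,::-1].copy();Rs,ts=campose('scene')
s=cv2.resize(s,None,fx=2,fy=2,interpolation=cv2.INTER_CUBIC)
for pts,z in(([[434,237],[492,141],[555,179],[498,275]],32),([[496,-83],[527,-241],[645,-217],[613,-60]],0),([[311,65],[337,-65],[496,-33],[470,97]],45),([[551,128],[582,-28]],50),([[524.7,41]],0)):
    q=proj('scene',[[*p,z] for p in np.array(pts)/1.0],Rs,ts) if 0 else proj('scene',np.array([[*p,z] for p in pts])/1000,Rs,ts)
    for a in q: cv2.circle(s,tuple((a*2).round().astype(int)),3,(0,255,0),1)
cv2.imwrite('pics/ov0.png',s[220:560,340:1000])
# two-view height: pack lid corner centroid via orange+white mask in each view
E
python3 m.py|tail -3
cat > g.py <<'E'
from h import *
EX=np.array([.981,.194])/np.hypot(.981,.194);EY=np.array([-EX[1],EX[0]]);G=np.array([.5247,.0410])
def w2g(p): d=np.array(p)[...,:2]-G; return np.stack([d@EX,d@EY],-1)*1000
def g2w(x,y): return G+EX*x/1000+EY*y/1000
def plan(x,y,z,turn=0):
    """gap mm target, tool angle vs gap x (deg CCW)"""
    o=ctrl.get_obs();M=quat(o['eef_rot']);p=o['eef_pos']
    a=np.arctan2(M[1,0],M[0,0]);want=np.arctan2(EX[1],EX[0])+np.radians(turn)
    dy=-((want-a+np.pi)%(2*np.pi)-np.pi)
    D=M.T@(np.r_[g2w(x,y),z/1000]-p)*100
    print('t',round(o['time_s'],2),'tcp gap',w2g(p).round(1),'z',round(p[2]*1000,1),'F',np.round(o['wrist_force'],1),'op',round(o['opening'],2))
    print('tool shift cm',D.round(2),'yaw',round(dy,3))
E
python3 -c "
from g import *
plan(25,280,150)
print(w2g([[.1856,-.5437],[.57,-.15],[.4949,.2081]]))"
```

```text
pack median z 0.0318
scale median z 0.049
carton median z 0.0039
t 0.1 tcp gap [-446.1 -507.8] z 247.5 F [ 1.1 -0.1 -0.4] op 1.01
tool shift cm [-71.79 -57.18   9.88] yaw -1.437
[[-446.08956913 -507.80606171]
 [   7.38531108 -196.15949424]
 [   3.18360478  169.70655456]]
```

```bash
ls pics
```

```text
crop0.png
ov0.png
scene0.png
top0.png
```

View pics/ov0.png

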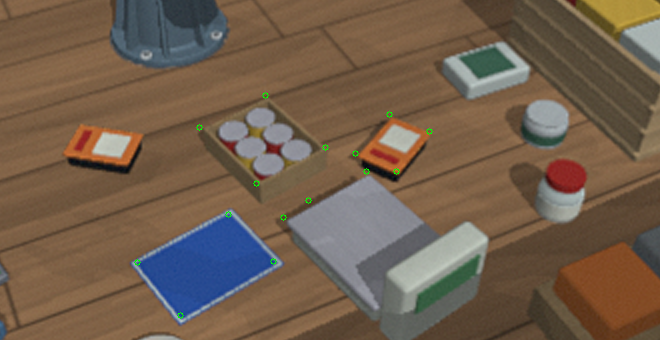

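Run:
```python
from g import *
s=np.load('scene0.npz')['im'][:,:,::-1].copy();Rs,ts=campose('scene')
k=5
c=s[135:275,270:425];c=cv2.resize(c,None,fx=k,fy=k,interpolation=cv2.INTER_CUBIC)
for pts,z,col in(([[434,237],[492,141],[555,179],[498,275]],32,(0,255,0)),([[434,237],[492,141],[555,179],[498,275]],0,(255,0,255)),([[311,65],[337,-65],[496,-33],[470,97]],45,(0,255,0)),([[551,128],[582,-28]],50,(0,255,0)),([[524.7,41]],0,(0,255,255))):
    q=proj('scene',np.array([[*p,z] for p in pts])/1000,Rs,ts)
    for a in q: cv2.circle(c,tuple(((a-[270,135]+.5)*k).round().astype(int)),4,col,2)
cv2.imwrite('pics/ov1.png',c)
```

```text
(no output)
```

View pics/ov1.png

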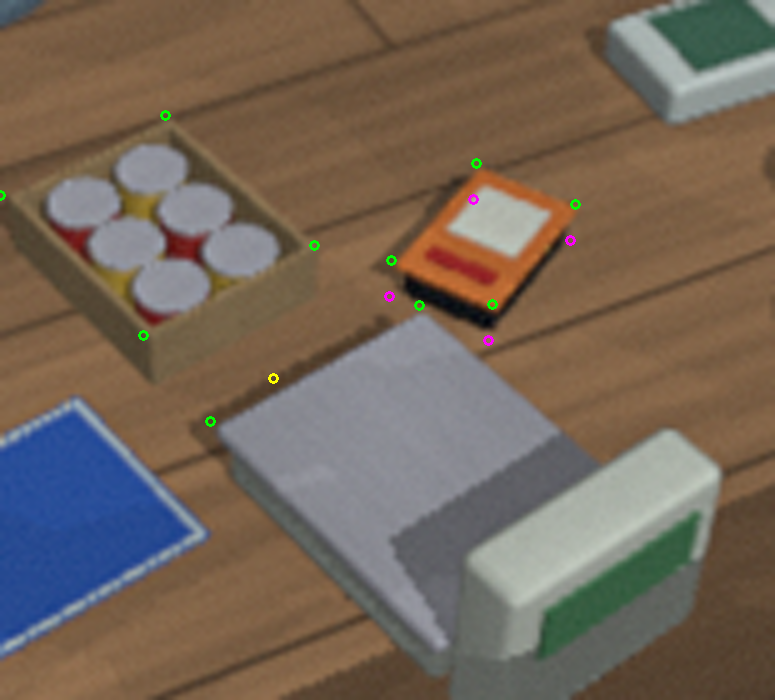

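The overlay shows a constant offset of about 2 px between the scene view and the top view. It is the same for the mat and for the raised tops, so the heights agree and it looks like calibration bias. I'll use the top view for relative positions and start moving.

Request:
{"method": "servo_tool", "body": {"increments": "-4.5 -3.6 0 0 1;-4.5 -3.6 0 0 1;-4.5 -3.6 0 0 1;-4.5 -3.6 0 0 1;-4.5 -3.6 0 0 1;-4.5 -3.6 0 0 1;-4.5 -3.6 0 0 1;-4.5 -3.6 0 0 1;-4.5 -3.6 0 0 1;-4.5 -3.6 0 0 1"}}

```text
time_s: 1.35
eef_pos: [0.3813, -0.0002, 0.2484]
eef_rot: [-0.0, 0.813, -0.582, 0.0]
wrist_force: [1.3, -0.6, 0.7]
opening: 1.0
```

Request:
{"method": "servo_tool", "body": {"increments": "-4.5 -3.6 0 0 0;-4.5 -3.6 0 0 0;-4.5 -3.6 0 0 0;-4.5 -3.6 0 0 0;-4.5 -3.6 0 0 0;-4.5 -3.6 0 0 0;0 0 0 -0.18 0;0 0 0 -0.18 0;0 0 0 -0.18 0;0 0 0 -0.18 0"}}

```text
time_s: 2.6
eef_pos: [0.498, 0.3232, 0.2476]
eef_rot: [0.0, 0.967, -0.255, -0.0]
wrist_force: [-0.5, -0.1, 0.2]
opening: -0.003
```

Request:
{"method": "servo_tool", "body": {"increments": "0 0 0 -0.18 0;0 0 0 -0.18 0;0 0 0 -0.18 0;0 0 0 -0.18 0;0 0 0 0 0"}}

```text
time_s: 3.22
eef_pos: [0.4981, 0.3231, 0.2478]
eef_rot: [0.0, 0.995, 0.098, -0.0]
wrist_force: [0.1, -0.8, 0.7]
opening: 0.001
```

Run:
```python
from g import *
plan(25,280,100)
o=ctrl.get_obs();im,d=ctrl.camera('wrist');cv2.imwrite('pics/w1.png',im[:,:,::-1])
im,d=ctrl.camera('top');cv2.imwrite('pics/t1.png',im[:,:,::-1])
np.savez('w1.npz',im=im)
```

```text
t 3.23 tcp gap [ 28.6 281.9] z 247.8 F [ 0.1 -0.8  0.7] op 0.0
tool shift cm [-0.35  0.19 14.78] yaw 0.001
```

View pics/w1.png

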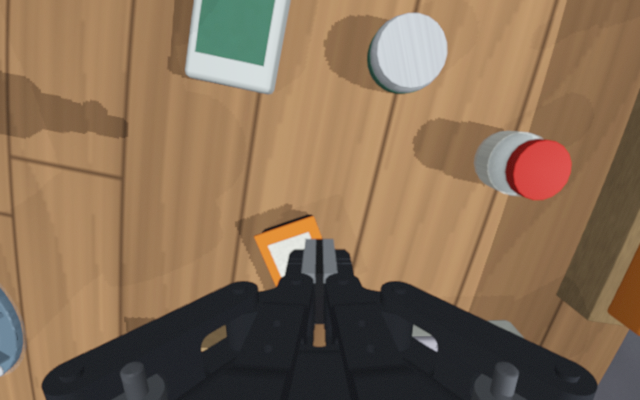

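View pics/t1.png

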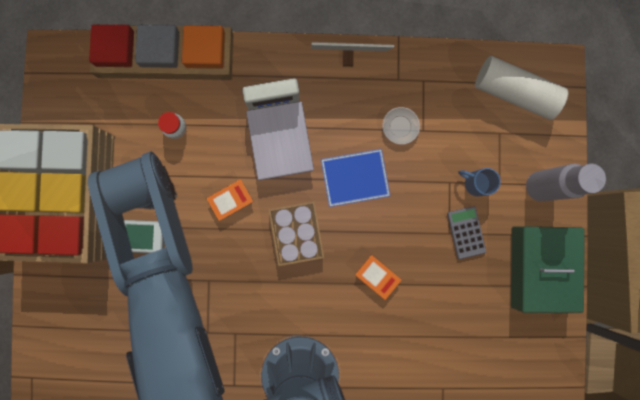

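Run:
```python
from g import *
o=ctrl.get_obs();Rm,t=campose('wrist',o)
print(ray2plane('wrist',[[314,217],[256,237]],.032,Rm,t).round(4), t)
P=ray2plane('wrist',[[314,217],[256,237]],.032,Rm,t);print(w2g(P))
```

```text
[[0.5019 0.2757 0.032 ]
 [0.4409 0.2389 0.032 ]] [0.48546428 0.38819663 0.3738851 ]
[[ 23.12061092 234.65853556]
 [-43.77490158 210.40718357]]
```

Request:
{"method": "servo_tool", "body": {"increments": "-0.4 0 5 0 0;0 0 5 0 0;0 0 5 0 0;0 0 4 0 0;0 0 3.4 0 0;0 0 0 0 0;0 2 0 0 0;0 0 0 0 0"}}

```text
time_s: 4.32
eef_pos: [0.5002, 0.3017, 0.0263]
eef_rot: [-0.0, 0.995, 0.098, 0.001]
wrist_force: [0.9, -0.0, -0.1]
opening: 0.001
```

```bash
cat > look.py <<'E'
import sys
from g import *
def pk(show=True,tag='x'):
    im,d=ctrl.camera('top');Rm,t=campose('top')
    hsv=cv2.cvtColor(im,cv2.COLOR_RGB2HSV)
    c=im[80:260,170:430,::-1];cv2.imwrite(f'pics/{tag}.png',cv2.resize(c,None,fx=3,fy=3,interpolation=cv2.INTER_CUBIC))
    H,S,V=[hsv[:,:,i].astype(int) for i in range(3)]
    m=((H<18)&(S>180)&(V>130)).astype(np.uint8); m[245:]=0; m[:85]=0;m[:,:185]=0;m[:,430:]=0
    m=cv2.morphologyEx(m,cv2.MORPH_CLOSE,np.ones((13,13)))
    cs,_=cv2.findContours(m,cv2.RETR_EXTERNAL,cv2.CHAIN_APPROX_NONE);c=max(cs,key=cv2.contourArea)
    W=w2g(ray2plane('top',cv2.convexHull(c).reshape(-1,2),.032,Rm,t))
    r=cv2.minAreaRect(W.astype(np.float32));b=cv2.boxPoints(r)
    e=[b[1]-b[0],b[2]-b[1]];l=max(e,key=lambda v:np.hypot(*v))
    a=np.degrees(np.arctan2(l[1],l[0]))%180-90
    print('pack gap',np.round(r[0],1),'size',np.round(r[1],1),'yaw deg',round(a,1))
pk(tag=sys.argv[1])
plan(*[float(v) for v in sys.argv[2:]])
E
python3 look.py t2 24 220 24
```

```text
pack gap [  3.9 169.9] size [ 71.1 108.6] yaw deg 20.0
t 4.38 tcp gap [ 26.4 261.1] z 26.2 F [ 0.7 -0.4  0.6] op 0.0
tool shift cm [-0.25  4.11  0.22] yaw 0.001
```

View pics/t2.png

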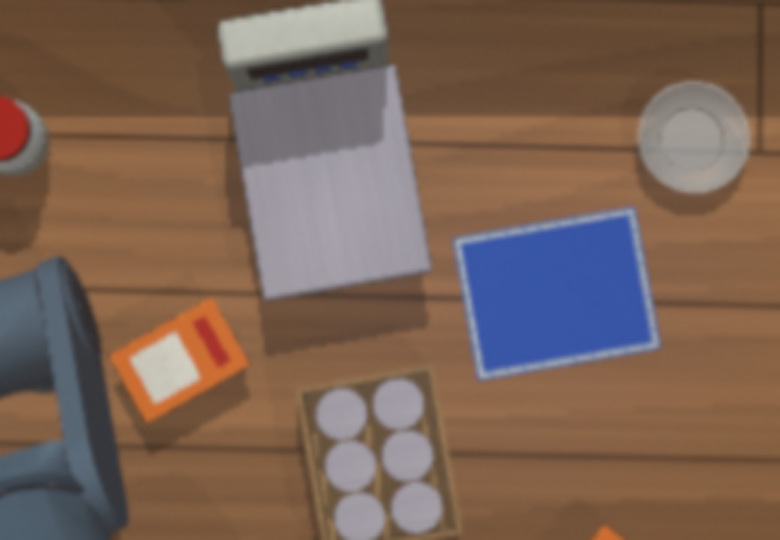

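The top view shows the pack at (180,360), untouched. The hand is behind it. I'll push slowly on the rear corner.

Request:
{"method": "servo_tool", "body": {"increments": "-0.2 0.8 0.1 0 0;0 0.8 0.1 0 0;0 0.6 0 0 0;0 0.5 0 0 0;0 0.5 0 0 0;0 0.5 0 0 0;0 0.5 0 0 0;0 0 0 0 0"}}

```text
time_s: 5.38
eef_pos: [0.5052, 0.2611, 0.0226]
eef_rot: [0.0, 0.995, 0.099, 0.0]
wrist_force: [0.7, 2.4, 1.1]
opening: 0.003
```

```bash
python3 look.py t3 24 210 24
```

```text
pack gap [ -2.5 143.6] size [ 70.7 107.5] yaw deg 12.8
t 5.42 tcp gap [ 23.2 219.7] z 22.3 F [0.4 2.4 1.8] op 0.0
tool shift cm [ 0.07  0.97 -0.17] yaw 0.003
```

View pics/t3.png

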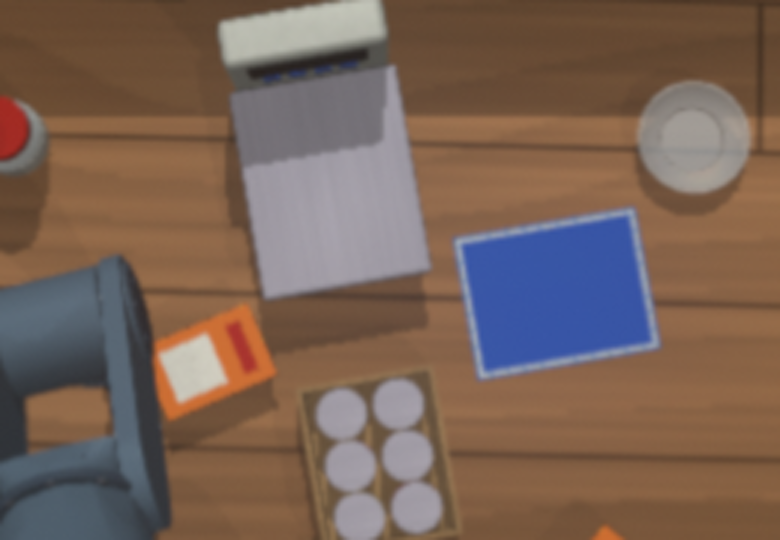

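Request:
{"method": "servo_tool", "body": {"increments": "0 -2 0 0 0;-3 0 0 0 0;-4 0 0 0 0;-3.5 0 0 0 0;-1 1 0 0 0;0 3 0 0 0;0 1.8 0 0 0;0 0 0 0 0;1 0 0 0 0;1 0 0 0 0"}}

```text
time_s: 6.68
eef_pos: [0.4201, 0.206, 0.0224]
eef_rot: [-0.0, 0.995, 0.099, 0.0]
wrist_force: [0.5, -0.0, 0.3]
opening: -0.0
```

```bash
python3 look.py t4 -55 182 23;python3 - <<'E'
from g import *
im,d=ctrl.camera('wrist');cv2.imwrite('pics/w4.png',im[:,:,::-1])
E
```

```text
pack gap [ -2.  143.6] size [ 69.6 108.2] yaw deg 12.8
t 6.72 tcp gap [-69.  182.1] z 22.8 F [ 0.1 -0.1  0.3] op 0.0
tool shift cm [ 1.4   0.01 -0.02] yaw 0.003
```

View pics/t4.png

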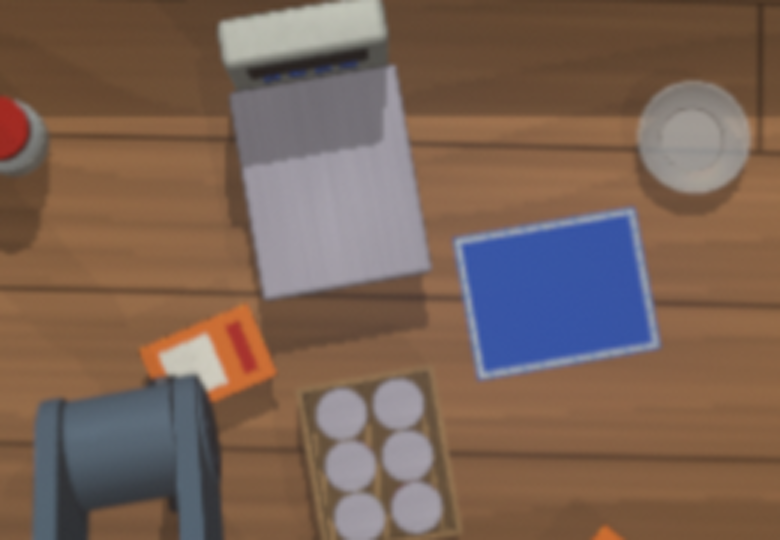

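View pics/w4.png

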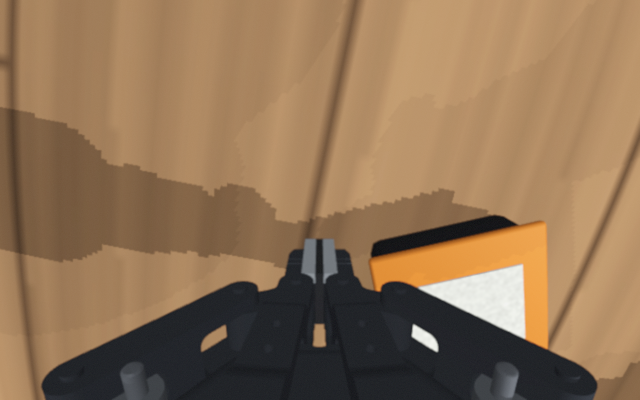

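The wrist view shows the shut fingers about 8 mm left of the pack's rear-left corner at (370,260). I'll push in +x to square the pack.

Request:
{"method": "servo_tool", "body": {"increments": "0.5 0 0 0 0;0.5 0 0 0 0;0.5 0 0 0 0;0.4 0 0 0 0;0.4 0 0 0 0;0 0 0 0 0"}}

```text
time_s: 7.52
eef_pos: [0.4421, 0.2098, 0.0224]
eef_rot: [0.0, 0.995, 0.099, 0.0]
wrist_force: [-0.4, -0.1, -0.4]
opening: -0.0
```

```bash
cat > wl.py <<'E'
import sys
from g import *
o=ctrl.get_obs();im,d=ctrl.camera('wrist');cv2.imwrite(f'pics/{sys.argv[1]}.png',im[:,:,::-1])
Rm,t=campose('wrist',o)
E
python3 look.py t5 -55 182 23;python3 wl.py w5
```

```text
pack gap [  6.2 140.3] size [ 69.8 108.1] yaw deg 6.1
t 7.58 tcp gap [-48.3 181.6] z 22.4 F [-0.1 -0.  -0.4] op -0.0
tool shift cm [-0.67 -0.04 -0.06] yaw 0.003
```

View pics/t5.png

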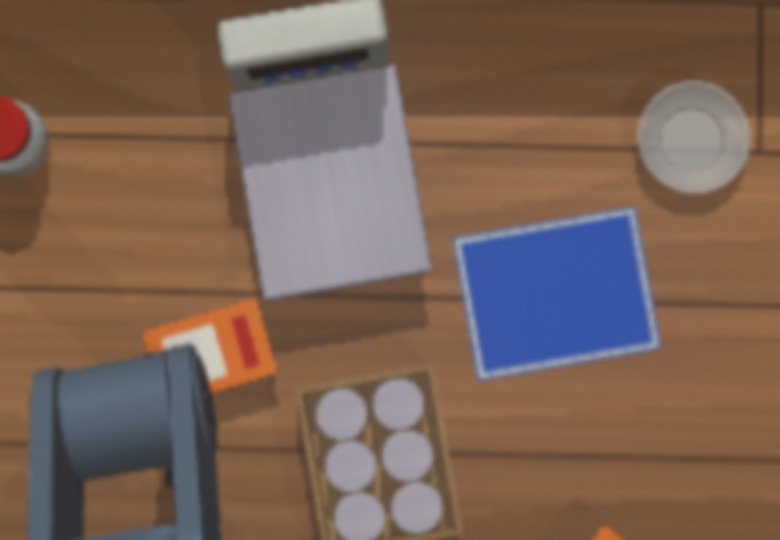

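View pics/w5.png

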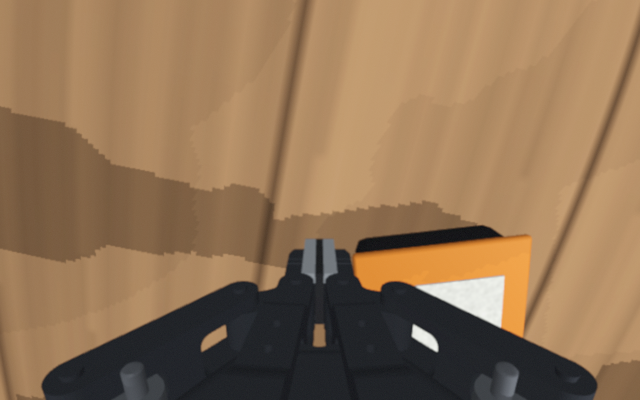

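Yaw is down to 6° and x is +6 mm. A push on the front-right side towards -x will fix both.

Request:
{"method": "servo_tool", "body": {"increments": "-1 0 0 0 0;0 0 -5 0 0;0 0 -3 0 0;5 3 0 0 0;5 3 0 0 0;5 2.4 0 0 0;0 0 0 0 0;0 0 4 0 0;0 0 4 0 0;0 0 0 0 0"}}

```text
time_s: 8.88
eef_pos: [0.5925, 0.1552, 0.0199]
eef_rot: [-0.0, 0.995, 0.099, -0.002]
wrist_force: [-0.5, 0.6, 0.0]
opening: 0.005
```

```bash
python3 look.py t6 60 98 23;python3 wl.py w6
```

```text
pack gap [ 37.8 150.7] size [ 5.9 46.7] yaw deg 2.6
t 8.93 tcp gap [89.4 98.8] z 21.3 F [-0.4  0.2 -0.3] op -0.0
tool shift cm [-2.94  0.07 -0.16] yaw 0.003
```

View pics/t6.png

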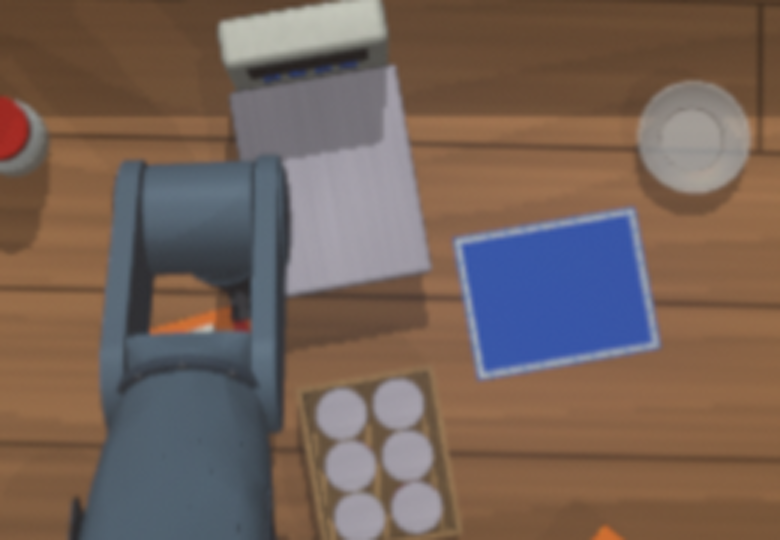

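View pics/w6.png

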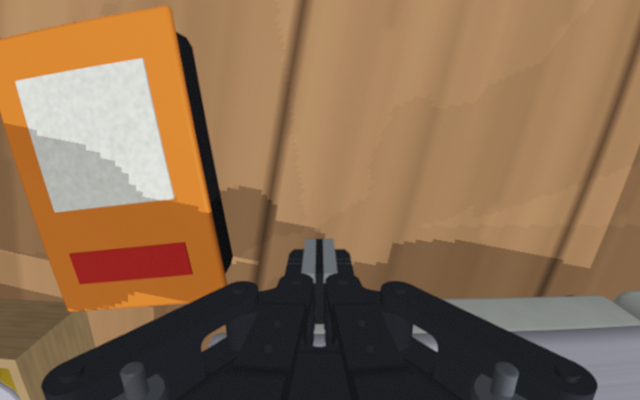

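```bash
cat > wp.py <<'E'
import sys
from g import *
o=ctrl.get_obs();Rm,t=campose('wrist',o)
uv=np.array(eval(sys.argv[1]),float)
W=w2g(ray2plane('wrist',uv,float(sys.argv[2]),Rm,t))
print(W.round(1).tolist())
for a,b in zip(W,W[1:]): print('len',np.hypot(*(b-a)).round(1),'ang',np.degrees(np.arctan2(*(b-a)[::-1])).round(1))
E
python3 wp.py "[[168,6],[227,302],[66,310]]" .032
```

```text
[[39.5, 200.1], [51.8, 88.6], [-21.3, 82.4]]
len 112.2 ang -83.7
len 73.3 ang -175.1
```

Request:
{"method": "servo_tool", "body": {"increments": "-1 0 0 0 0;-0.6 0 0 0 0;-0.5 0 0 0 0;-0.4 0 0 0 0;-0.4 0 0 0 0;-0.3 0 0 0 0;0 0 0 0 0"}}

```text
time_s: 9.85
eef_pos: [0.5641, 0.1487, 0.0225]
eef_rot: [0.0, 0.995, 0.099, 0.0]
wrist_force: [1.9, 0.2, 1.0]
opening: 0.001
```

```bash
python3 look.py t7 60 98 23;python3 wl.py w7
```

```text
pack gap [ 31.8 150.8] size [57.3 18.1] yaw deg -15.6
t 9.9 tcp gap [59.5 98. ] z 22.4 F [1.2 0.3 0.7] op 0.0
tool shift cm [ 0.05  0.   -0.06] yaw 0.003
```

View pics/w7.png

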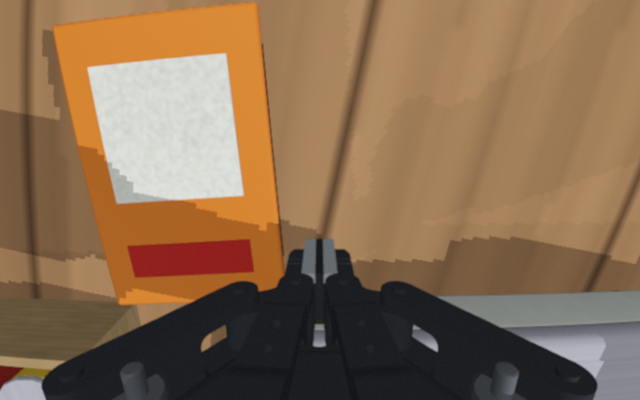

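```bash
python3 wp.py "[[258,3],[54,27],[118,303]]" .032;python3 wp.py "[[258,3],[282,245]]" .032; python3 wp.py "[[138,306]]" .045
```

```text
[[39.1, 199.8], [-33.1, 194.8], [-26.7, 86.4]]
len 72.5 ang -176.0
len 108.6 ang -86.6
[[39.1, 199.8], [45.0, 114.1]]
len 86.0 ang -86.1
[[-9.3, 94.0]]
```

Request:
{"method": "servo_tool", "body": {"increments": "-0.3 0 0 0 0;-0.3 0 0 0 0;-0.1 0 0 0 0;0 0 0 0 0;1.5 0 0 0 0;2 0 0 0 0;0 0 0 0 0"}}

```text
time_s: 10.82
eef_pos: [0.5917, 0.1545, 0.0221]
eef_rot: [-0.0, 0.995, 0.099, -0.0]
wrist_force: [0.2, -0.2, -0.5]
opening: -0.001
```

```bash
python3 look.py t8 60 98 23;python3 wl.py w8
```

```text
pack gap [ 32.6 150. ] size [36.8  2.8] yaw deg -9.9
t 10.88 tcp gap [86.7 98.4] z 21.8 F [-0.8  1.1 -0.1] op -0.0
tool shift cm [-2.67  0.04 -0.12] yaw 0.003
```

View pics/w8.png

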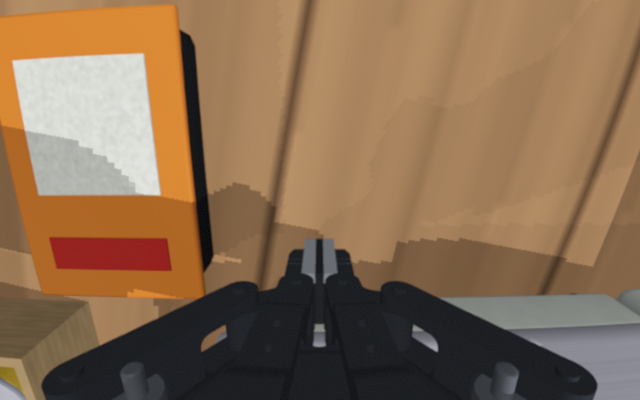

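Request:
{"method": "servo_tool", "body": {"increments": "0 0 -5 0 0;0 0 -3 0 0;-2.8 -5 0 0 0.4;-2.8 -5 0 0 0.4;-2.8 -5.2 0 0 0.4;0 0 0 0 0.4;0 0 0 0 0.4"}}

```text
time_s: 11.8
eef_pos: [0.4787, 0.2865, 0.1022]
eef_rot: [0.0, 0.995, 0.099, -0.0]
wrist_force: [-0.1, 0.5, 1.0]
opening: 0.402
```

```bash
python3 look.py t9 3 240 23;python3 wl.py w9
```

```text
pack gap [ -0.9 144. ] size [108.4  70.8] yaw deg -0.1
t 11.85 tcp gap [  3.1 249.2] z 102.3 F [ 0.2  0.1 -0.3] op 0.4
tool shift cm [-0.01  0.91  7.93] yaw 0.002
```

View pics/t9.png

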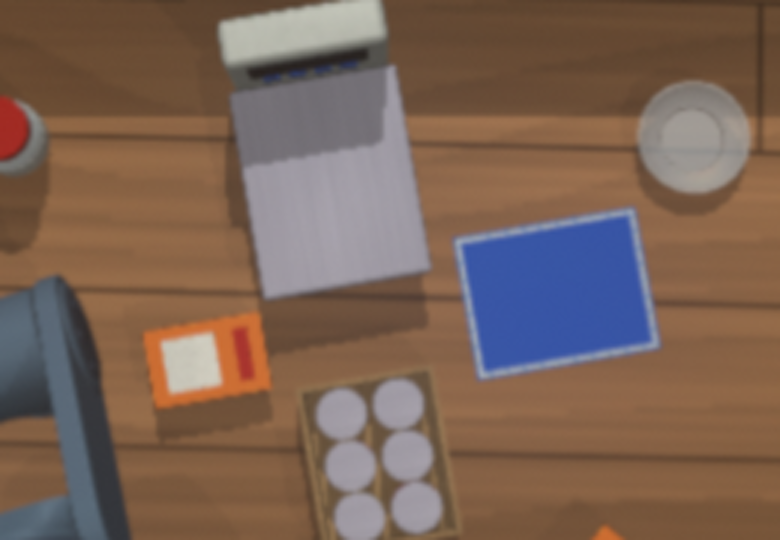

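View pics/w9.png

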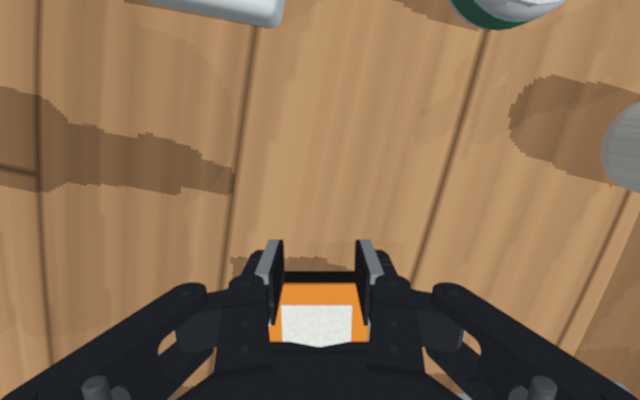

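The pack is square and in line (x about -1 mm, yaw about 0°). I'll lower the half-open fingers behind it and push.

Request:
{"method": "servo_tool", "body": {"increments": "0 0 4 0 0.4;0 0 4 0 0.4;0 0 0 0 0.4;0 1.5 0 0 0.4;0 1 0 0 0.4;0 1 0 0 0.4;0 1 0 0 0.4;0 1 0 0 0.4;0 1 0 0 0.4;0 0 0 0 0.4"}}

```text
time_s: 13.15
eef_pos: [0.4926, 0.2224, 0.023]
eef_rot: [0.0, 0.995, 0.099, 0.001]
wrist_force: [0.2, -0.4, -0.4]
opening: 0.399
```

```bash
python3 look.py t10 3 150 23
```

```text
pack gap [ -1.3 105.9] size [88.6 69.6] yaw deg -1.2
t 13.2 tcp gap [  3.3 184.4] z 22.6 F [ 0.6 -0.1  0. ] op 0.4
tool shift cm [-0.04  3.44 -0.04] yaw 0.002
```

View pics/t10.png

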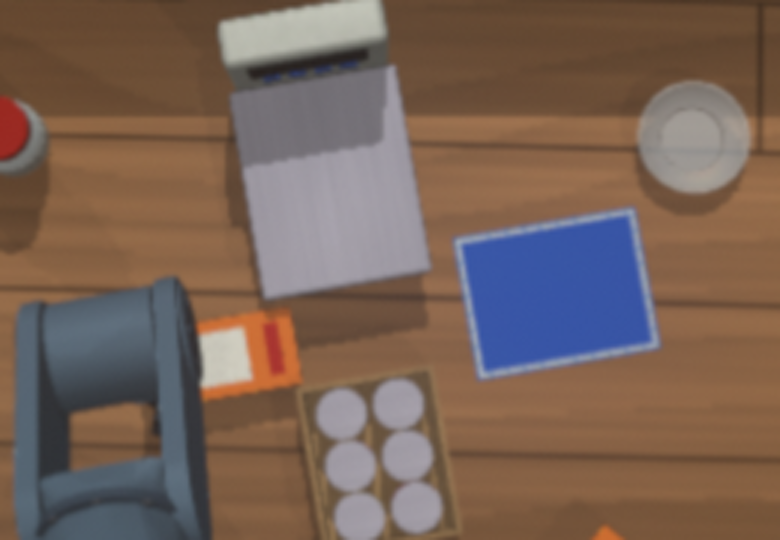

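Request:
{"method": "servo_tool", "body": {"increments": "0 1 0 0 0.4;0 1 0 0 0.4;0 1 0 0 0.4;0 1 0 0 0.4;0 1 0 0 0.4;0 1 0 0 0.4;0 0 0 0 0.4"}}

```text
time_s: 14.08
eef_pos: [0.5038, 0.1631, 0.0221]
eef_rot: [0.0, 0.995, 0.098, -0.0]
wrist_force: [-0.0, 0.0, -0.4]
opening: 0.398
```

```bash
python3 look.py t11 3 150 23; python3 wl.py w11
```

```text
pack gap [-4. 41.] size [58.4 78.1] yaw deg 1.4
t 14.12 tcp gap [  3.  124.1] z 22.0 F [0.1 0.2 0.7] op 0.4
tool shift cm [ 0.   -2.59 -0.1 ] yaw 0.002
```

View pics/t11.png

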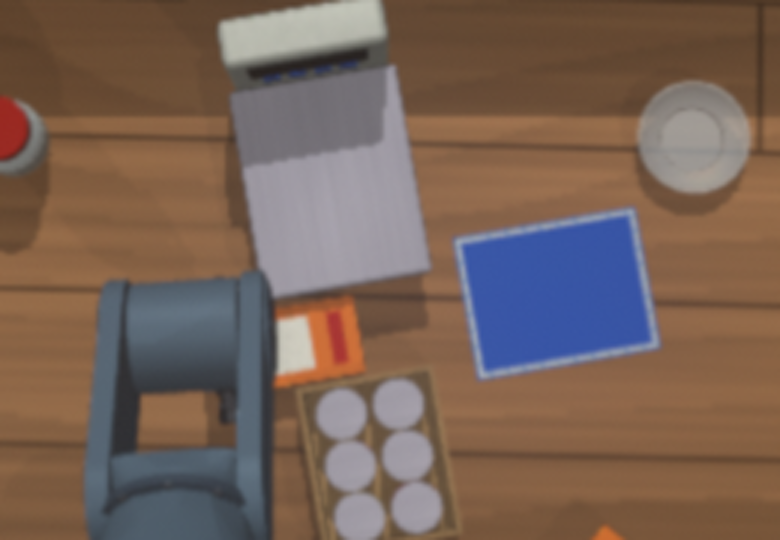

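View pics/w11.png

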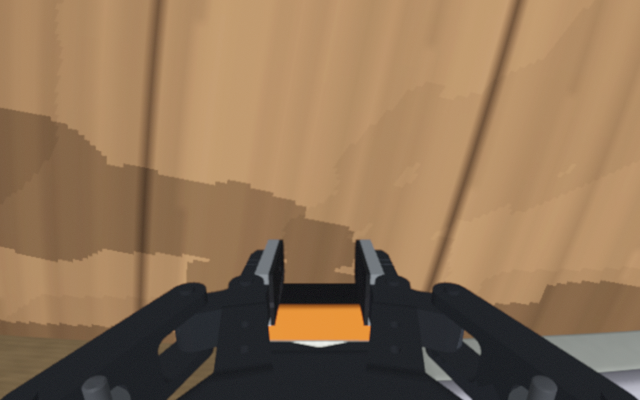

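The pack is entering the gap straight, with its front edge near (360,340) in the top crop. I'll keep pushing.

Request:
{"method": "servo_tool", "body": {"increments": "0 0.9 0 0 0.4;0 0.9 0 0 0.4;0 0.9 0 0 0.4;0 0.9 0 0 0.4;0 0.9 0 0 0.4;0 0.9 0 0 0.4;0 0.9 0 0 0.4;0 0 0 0 0.4"}}

```text
time_s: 15.18
eef_pos: [0.5167, 0.1015, 0.0225]
eef_rot: [0.0, 0.995, 0.098, 0.0]
wrist_force: [1.1, -0.6, 0.7]
opening: 0.403
```

```bash
python3 look.py t12 3 -30 23; python3 wl.py w12
```

```text
pack gap [ -4.3 -39.9] size [41.9 55.5] yaw deg 89.6
t 15.22 tcp gap [ 3.8 61.3] z 22.5 F [ 0.6 -0.1  0.2] op 0.4
tool shift cm [-0.1   9.13 -0.04] yaw 0.002
```

View pics/t12.png

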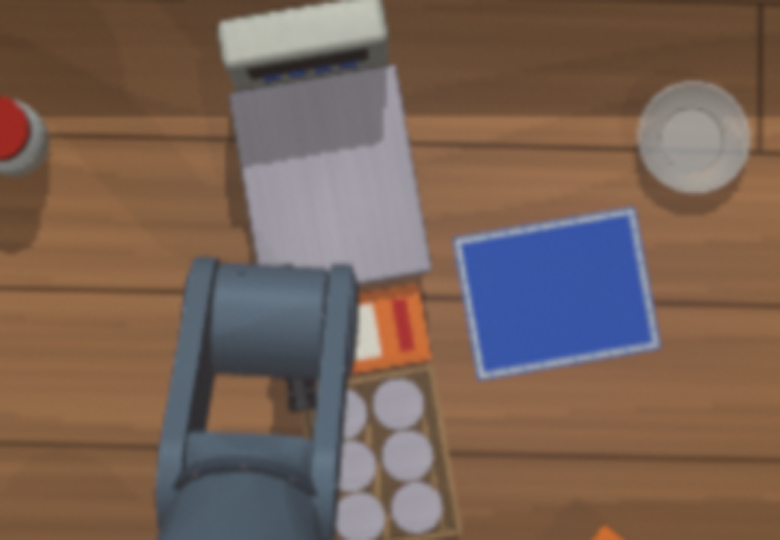

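View pics/w12.png

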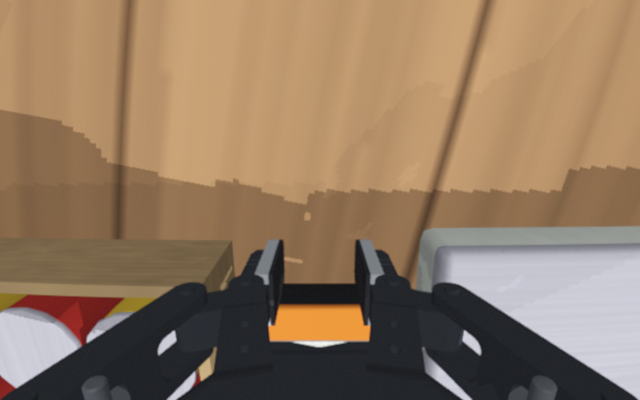

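```bash
python3 wp.py "[[233,241]]" .045; python3 wp.py "[[424,232]]" .05
```

```text
[[-26.3, 84.5]]
[[38.6, 90.0]]
```

```bash
python3 wp.py "[[233,241],[424,230]]" .0; python3 wp.py "[[440,247]]" .05
```

```text
[[-39.3, 65.7], [56.3, 71.8]]
len 95.8 ang 3.6
[[44.6, 84.6]]
```

The fingers are centred in the gap. The wrist camera puts the carton face at x = -39 and the scale at about +45, giving a gap centre near +3, with the TCP at +3.8. I'll continue.

Request:
{"method": "servo_tool", "body": {"increments": "0 0.9 0 0 0.4;0 0.9 0 0 0.4;0 0.9 0 0 0.4;0 0.9 0 0 0.4;0 0.9 0 0 0.4;0 0.9 0 0 0.4;0 0.9 0 0 0.4;0 0.9 0 0 0.4;0 0.9 0 0 0.4;0 0 0 0 0.4"}}

```text
time_s: 16.52
eef_pos: [0.5323, 0.0217, 0.0222]
eef_rot: [0.0, 0.995, 0.098, 0.0]
wrist_force: [-0.3, -0.3, 0.4]
opening: 0.4
```

```bash
python3 look.py t13 3 -128 23
```

```text
pack gap [  -1.6 -120.2] size [42.6 68.4] yaw deg 79.9
t 16.57 tcp gap [  3.6 -20.1] z 22.2 F [ 1.2 -0.4  0.9] op 0.4
tool shift cm [-0.08 10.79 -0.07] yaw 0.002
```

View pics/t13.png

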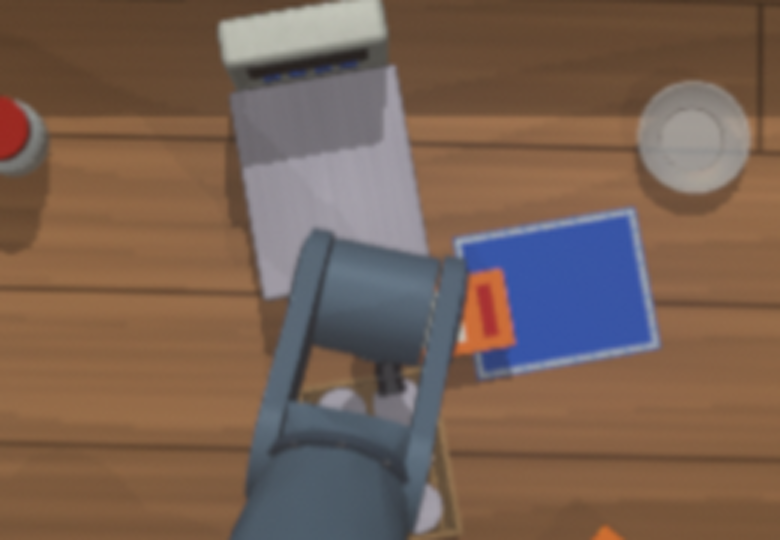

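Request:
{"method": "servo_tool", "body": {"increments": "0 1.2 0 0 0.4;0 1.2 0 0 0.4;0 1.2 0 0 0.4;0 1.2 0 0 0.4;0 1.2 0 0 0.4;0 1.2 0 0 0.4;0 1.2 0 0 0.4;0 1 0 0 0.4;0 0.7 0 0 0.4;0 0 0 0 0.4"}}

```text
time_s: 17.82
eef_pos: [0.5524, -0.0769, 0.0226]
eef_rot: [0.0, 0.995, 0.099, 0.0]
wrist_force: [-0.6, 0.2, -0.2]
opening: 0.404
```

```bash
python3 look.py t14 3 -128 23
```

```text
pack gap [ -15.3 -237. ] size [20.5 45.2] yaw deg 60.0
t 17.88 tcp gap [   4.3 -120.6] z 22.5 F [0.8 0.5 0.7] op 0.4
tool shift cm [-0.13  0.74 -0.05] yaw 0.003
```

View pics/t14.png

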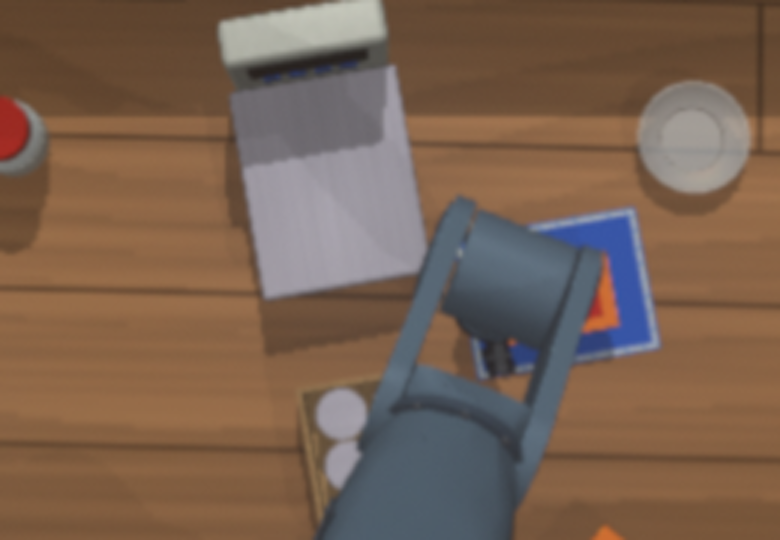

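Request:
{"method": "servo_tool", "body": {"increments": "0 0.4 0 0 0.4;0 0.3 0 0 0.4;0 0 0 0 0.4;0 -2 0 0 0.4;0 -1 0 0 0.4;0 0 -5 0 0.4;0 0 -5 0 0.4;0 -5 -3 0 0.4;0 -6 0 0 0.4;0 -6 0 0 0.4"}}

```text
time_s: 19.12
eef_pos: [0.5135, 0.1151, 0.153]
eef_rot: [0.0, 0.995, 0.099, 0.001]
wrist_force: [0.4, -0.5, 0.0]
opening: 0.398
```

Request:
{"method": "servo_tool", "body": {"increments": "0 -6 0 0 0.4;0 -4 0 0 0.4;0 0 0 0 0.4"}}

```text
time_s: 19.5
eef_pos: [0.4928, 0.2142, 0.1522]
eef_rot: [-0.0, 0.995, 0.101, -0.0]
wrist_force: [0.9, 0.2, 0.8]
opening: 0.403
```

```bash
python3 look.py t15 3 -128 23; cp pics/t15.png pics/t15b.png
```

```text
pack gap [   0.8 -195.2] size [102.4  64.7] yaw deg -0.4
t 19.55 tcp gap [  2.6 174.4] z 152.1 F [ 0.8 -0.2  0.1] op 0.4
tool shift cm [-0.15 30.24 12.93] yaw 0.006
```

View pics/t15.png

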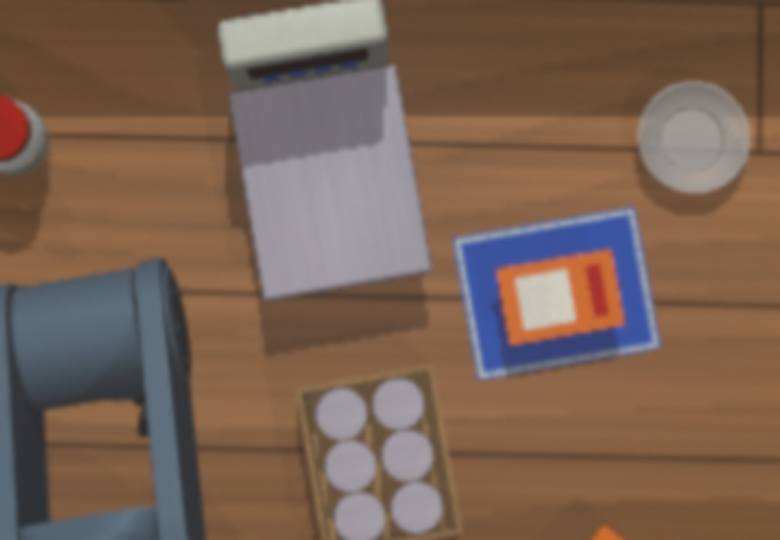

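The pack lies inside the mat border at (0.8, -195.2) mm in the gap frame. The mat centre is at (7.4, -196), so it is about 7 mm off with yaw around 0°. The hand is clear, so I'll hand in.

```bash
python3 -c "
from g import *
D=np.load('top0.npz')['im'].astype(int);im,_=ctrl.camera('top')
for n,(u,v) in dict(jar=(170,125),dish=(401,126),mug=(482,182),calc=(466,233)).items(): print(n,'mean abs diff',abs(im[v-15:v+15,u-15:u+15].astype(int)-D[v-15:v+15,u-15:u+15]).mean().round(1))
print(ctrl.hand_in())"
```

```text
jar mean abs diff 1.5
dish mean abs diff 2.1
mug mean abs diff 1.2
calc mean abs diff 1.4
the job is handed in; nothing more can be done
None
```

I pushed the orange-lidded pack through the gap and onto the blue mat, using the fingers only, and handed the job in at about 19.6 s of the 61 s allowed. `hand_in()` gives no verdict.

**What I did:** I squared the pack with corner and side pushes, using the shut fingers. Then I pushed it straight through the gap with the half-open fingers flat against its rear.

**Final check (top camera):**
- **Position:** the pack is about 7 mm from the mat's centre, almost all of it sideways, and lies flat on the mat.
- **Angle:** within about 0.5° of square with the mat.
- **Robot:** it stands clear, about 15 cm above the counter.

**Bystanders:** jar, dish, mug and calculator look the same in the pictures before and after. I didn't compare the tin and the food box this way, but the arm didn't knowingly come near them.

**Disagreements between cameras:**
- **Wrist vs top:** the wrist camera read about 3 mm further in the gap's +x than the top camera. I allowed for that when centring the fingers in the gap.
- **Scene vs top:** the scene camera was off by a constant 2 pixels or so (about 5 mm). I used it only as a check on heights.
- **Wrist reading of the scale:** one reading of the scale's lower corner made the gap 96 mm wide instead of 86 mm. I took it for a misplaced pixel and set it aside.

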